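Clear the cover plate and hold it over the gear housing

ROBOT

A 6-joint arm with a two-finger parallel gripper is mounted at the origin on a cart in front of the work surface, level with it; the furniture and walls round the work are solid. World frame = base frame: x ahead of the robot, y to its left, z up, the work surface at z = 0. Lengths are in mm, angles in degrees, forces in N, time in s.
With the tool pointing down it reaches from about 300 to 850 mm from the base axis. Payload 4.2 kg.
Tool frame: the origin (TCP) lies on the centre line of the jaws, within the pads' length; the fingertips stand 8 mm ahead of it and the grasp point (between the pads) lies 11 mm behind it; z points along the fingers, y is the line along which they close (so a half turn about z gives the same grasp; the last joint's range is limited). The gripper opens to 91 mm and grips with 3 to 60 N. Pads are 32 mm wide; open, the fingers measure 118 mm over their backs; the gripper's body (76 mm by 178 mm) begins 60 mm behind the grasp point.
Start: joints at [67.093, 18.312, 89.639, -0, 72.044, -1.146], TCP at [213.176, 534.04, 221.976] pointing down, gripper open.
Joint ranges: [-177.97, 177.97], [-48.28, 115.42], [12.27, 149.76], [-77.06, 257.06], [2.81, 150.46], [-146.56, 146.56]. Speed limits (degrees/s): [147.25, 147.25, 180, 180, 180, 180].

INTERFACE

Orientations are given as [roll, pitch, yaw] about the fixed x, y, z axes, in that order (R = Rz(yaw) Ry(pitch) Rx(roll)).
In Python, from workcell import telemetry, eyes, ticket gives the robot as it stands. The module is installed in compiled form; this text tells all that it offers.
- The arm moves only by the shell command python3 -m crank 'ROWS' [OPENING] [FORCE]. ROWS is JSON, a list of rows, each an object of numbers: "dx", "dy", "dz": the shift along the world's x, y, z normalised to -1 to 1, where 1 is 80 cm; "yaw": the turn about the world's z normalised to -1 to 1, where 1 is 5 degrees. A call has 1 to 10 rows; each row shifts and turns the commanded pose from where the row before left it; what a row does not reach is not made up. A row lasts 1/8 s, in which the tool goes at most 62.5 mm and 10.7 degrees, less where a joint would pass 70% of its speed; a pose out of reach is approached as far as the arm can. A call with a number of a shift or a turn outside -1 to 1 is refused whole. A call with a gripper value outside its range is refused whole. OPENING is the opening, from 0 (shut) to 1 (fully open), set as the call begins (- or left out, the last holds). The fingers move at their own pace and stop on an object; FORCE is the grip in N (left out, the last holds). Time passes only in rows, so rows that do not move let the fingers close. It gives the time, the measured TCP pose, the force, the opening and the grip force at its end, in the units of the state.
- telemetry.state(): the state, without advancing time (a new reading comes with each control period).
- eyes.grab_frame(name): name is "scene" or "top"; returns the picture (400x640x3 uint8, red, green, blue); there is no depth.
- eyes.calibration(name): a dict with "camera_matrix" (3x3 intrinsics, pixels), "world_from_camera" (4x4, takes a point from camera to world coordinates). Camera axes: x right, y down, z forward; pixel columns grow to the right and rows downward; lengths in mm; the calibration is good to about 2 mm. A picture is of the moment at which its call begins. calibration takes no time and is no camera call.
- ticket.job_done(): hands the job in; it is judged then, once.
The state is a dict: "time_s": time; "qpos": joint angles; "qvel": joint speeds; "effort": joint torques, N m; "ee_pos": TCP position; "ee_rot": TCP orientation; "force": force on the tool from outside, world axes, zero at the start; "torque": the same for the moment, N m; "gripper_width": finger opening in mm; "gripper_force": force on a finger pad.
Only numpy, scipy, OpenCV 4.12 (cv2) and the standard library are available. Lean on these libraries where they do the work, as an engineer would, in place of code of your own. Each camera call takes 0.05 s, during which the arm holds its last target. There are 200 camera calls.

TASK

Lift the aluminium cover plate by its handle with the three dark nuts lying on it, and tip it so that the nuts slide off into the blue bin. Then hold the cover level over the green gear housing, hovering about 2 cm above its flange without touching it and with all four corner holes lined up over the threaded holes (either way round), and finish while still holding it there so that I can start the screws. Don't disturb the tape measure, the orange tin or the sanding block beside the work.

Things in the scene. Friction and masses are not known exactly. Their poses are not given: they have to be found in the camera images.
- cover: Flat aluminium cover plate, 180 (its x) x 130 (its y) x 6 mm thick, 0.45 kg, with a 14 mm through hole near each corner and a black bridge handle on top; it lies on the bench with three nuts on it. Origin at the centre of its underside, z up through the plate to the handle. It is the same after a half turn about z.
- cover_handle (a point): Middle of the handle bar's cross-section, 58 mm above the underside of the plate, above its centre. The bar is 110 mm long along the plate's x, 20 mm wide (y), 16 mm high, on two 12 mm posts at x = -42 and +42 mm; 44 mm are free between plate and bar.
- housing: Green cast gear housing, fixed to the bench, open on top with brass gears inside. Its top flange is 200 (x) x 150 (y) mm with its flat top face 70 mm above the bench; a threaded 10 mm hole near each corner; a short shaft stub sticks out 15 mm beyond the flange on the +y side, lower than the flange. Origin at the centre of its underside, on the bench. The hole pattern is the same after a half turn about z.
- bin: Blue open-topped plastic bin, 170 (x) x 190 (y) x 70 mm high, walls and floor 4 mm, 0.9 kg, standing loose on the bench. Origin at the centre of its underside.
- tape_measure: Yellow and black tape measure, 37 x 85 x 66 mm, a bystander; origin at the centre of its underside.
- stain_tin: Round orange tin, 75 mm across, 56 mm high, a bystander; origin at the centre of its underside.
- sanding_block: Wooden sanding block, 67 x 110 x 33 mm, a bystander; origin at the centre of its underside.
- nut_1: Dark steel hexagon nut, 30 mm across flats, 16 mm high, 20 mm hole, 60 g, oily: it starts to slide on the plate at about 14 to 20 degrees of tilt. It lies flat on the plate beside the handle at the start. Origin at the centre of its underside.
- nut_2: Dark steel hexagon nut, 30 mm across flats, 16 mm high, 20 mm hole, 60 g, oily: it starts to slide on the plate at about 14 to 20 degrees of tilt. It lies flat on the plate beside the handle at the start. Origin at the centre of its underside.
- nut_3: Dark steel hexagon nut, 30 mm across flats, 16 mm high, 20 mm hole, 60 g, oily: it starts to slide on the plate at about 14 to 20 degrees of tilt. It lies flat on the plate beside the handle at the start. Origin at the centre of its underside.
- cover_hole_a (a point): Centre of a 14 mm hole of the cover, on the plate's underside, at x -75, y -50 mm from the centre in the cover's axes.
- housing_hole_a (a point): Centre of the mouth of a threaded 10 mm hole in the housing's flange, on its top face (70 mm above the bench), at x -75, y -50 mm from the centre in the housing's axes.
- cover_hole_b (a point): Centre of a 14 mm hole of the cover, on the plate's underside, at x -75, y +50 mm from the centre in the cover's axes.
- housing_hole_b (a point): Centre of the mouth of a threaded 10 mm hole in the housing's flange, on its top face (70 mm above the bench), at x -75, y +50 mm from the centre in the housing's axes.
- cover_hole_c (a point): Centre of a 14 mm hole of the cover, on the plate's underside, at x +75, y -50 mm from the centre in the cover's axes.
- housing_hole_c (a point): Centre of the mouth of a threaded 10 mm hole in the housing's flange, on its top face (70 mm above the bench), at x +75, y -50 mm from the centre in the housing's axes.
- cover_hole_d (a point): Centre of a 14 mm hole of the cover, on the plate's underside, at x +75, y +50 mm from the centre in the cover's axes.
- housing_hole_d (a point): Centre of the mouth of a threaded 10 mm hole in the housing's flange, on its top face (70 mm above the bench), at x +75, y +50 mm from the centre in the housing's axes.
Not all that is in view belongs to the job. What is shaped like the nut_1 but purple, turquoise or yellow is not meant.

How it is judged:
By the outcome, as a careful person would: the job done as asked, in the order asked, and still so for the second after the job is handed in, while the arm keeps its last pose, push and grip.
It also fails if it takes over 61 s, if anything falls off the work surface, if the arm or the gripper's body presses on something with over 40 N, if the wrist force passes 120 N, or if a joint passes its speed limit or range.

## Working session

There is one attempt and no reset: what is moved stays moved. The work goes in short steps, Python scripts to look and compute and a shell command to move; the robot and the scene stay as the last step left them, time stands still between calls to the robot, and variables do not carry over. Pictures are saved under pics/ and viewed, at most 10 in all, crops included, and the job is handed in when it is done.

```bash
mkdir -p pics
cat > h.py <<'E'
import numpy as np,cv2
from workcell import telemetry,eyes,ticket
def grab(n,f=None):
    im=eyes.grab_frame(n)
    if f: cv2.imwrite('pics/'+f,im[:,:,::-1])
    return im
def ray(n,px,z):
    c=eyes.calibration(n);K=np.array(c['camera_matrix']);T=np.array(c['world_from_camera'])
    d=T[:3,:3]@np.linalg.solve(K,[px[0],px[1],1]);o=T[:3,3]
    return (o+d*(z-o[2])/d[2])
def proj(n,p):
    c=eyes.calibration(n);K=np.array(c['camera_matrix']);T=np.linalg.inv(np.array(c['world_from_camera']))
    q=K@(T[:3,:3]@np.array(p,float)+T[:3,3]);return q[:2]/q[2]
E
python3 - <<'E'
from h import *
a=grab('scene','s0.png');b=grab('top','t0.png')
for n in('scene','top'):print(np.round(eyes.calibration(n)['world_from_camera'],2).tolist(),np.array(eyes.calibration(n)['camera_matrix'])[0,0])
print(telemetry.state())
E
```

```text
[[0.82, -0.44, 0.36, 63.85], [-0.57, -0.62, 0.54, -477.29], [-0.02, -0.65, -0.76, 974.83], [0.0, 0.0, 0.0, 1.0]] 516.6749375407193
[[0.03, -1.0, 0.08, 402.34], [-1.0, -0.03, -0.02, 177.62], [0.02, -0.08, -1.0, 1001.62], [0.0, 0.0, 0.0, 1.0]] 394.90712085283474
{'time_s': 0.1, 'qpos': array([ 6.70922622e+01,  1.83495087e+01,  8.97006823e+01, -7.24202755e-04,
        7.20431091e+01, -1.14709658e+00]), 'qvel': array([-0.02908721, -0.02879606, -0.1706235 ,  0.01258528,  0.02852184,
        0.02133949]), 'effort': array([ 2.35705611e-04, -4.13324332e+01, -2.32511491e+01,  7.29641318e-02,
        4.21954121e-02, -7.85104726e-05]), 'ee_pos': array([213.01117374, 533.61214613, 221.18041282]), 'ee_rot': array([-1.79906705e+02, -1.17937746e-03,  1.58239582e+02]), 'force': array([0.1700337 , 0.54792045, 0.62634118]), 'torque': array([ 0.0004075 , -0.00700847, -0.05059963]), 'gripper_force': 0.0, 'gripper_width': 91.1530291569108}
```

View pics/s0.png

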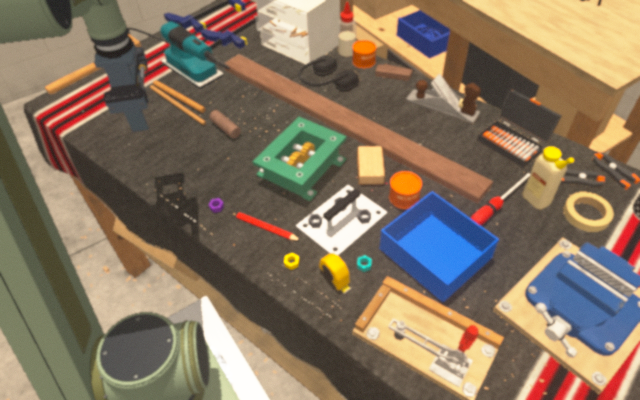

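View pics/t0.png

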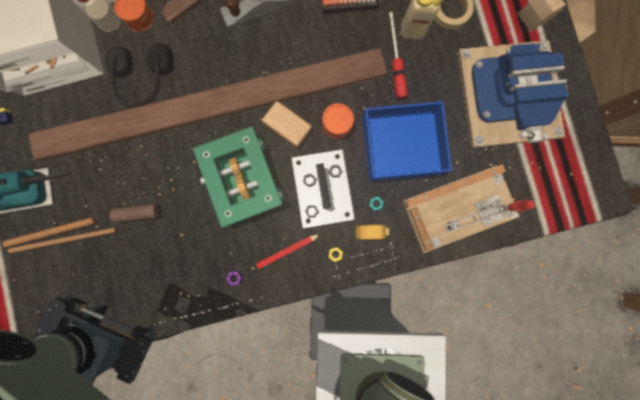

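The pictures show the cover (top view ≈ (323,189)) with three dark nuts at about (309,180), (335,171) and (312,211). The housing is at (238,177), the bin at (407,140), the tape at (372,232), the tin at (338,120) and the block at (287,123). The purple (233,278), yellow (335,254) and turquoise (376,203) nuts on the bench are decoys. The dark ones on the plate are the ones meant.

```bash
cat > m.py <<'E'
from h import *
def rect(n,mask,z,near=None):
    cs=cv2.findContours(mask.astype(np.uint8),cv2.RETR_EXTERNAL,cv2.CHAIN_APPROX_NONE)[0]
    c=max((c for c in cs if near is None or cv2.pointPolygonTest(cv2.convexHull(c),near,True)>-15),key=cv2.contourArea)
    w=np.array([ray(n,p,z)[:2] for p in c[:,0].astype(float)],np.float32)
    r=cv2.minAreaRect(w);return r
def show(k,r):
    (x,y),(w,h),a=r
    if w<h:a+=90;w,h=h,w
    print(k,'c',round(x,1),round(y,1),'LxW',round(w,1),round(h,1),'long axis yaw',round((a+90)%180-90,1))
def masks(im):
    hsv=cv2.cvtColor(im,cv2.COLOR_RGB2HSV);H,S,V=cv2.split(hsv)
    k=np.ones((3,3),np.uint8)
    return dict(white=(S<50)&(V>150),green=(H>65)&(H<90)&(S>90)&(V>50),blue=(H>105)&(H<125)&(S>130)&(V>50))
E
python3 - <<'E'
from m import *
im=grab('top');m=masks(im)
show('cover',rect('top',m['white'],6,(323.,200.)))
show('housing',rect('top',m['green'],70,(238.,177.)))
show('bin',rect('top',m['blue'],70,(407.,140.)))
hsv=cv2.cvtColor(im,cv2.COLOR_RGB2HSV);H,S,V=cv2.split(hsv)
# dark on plate
b=np.zeros(V.shape,np.uint8);cs=cv2.findContours(m['white'].astype(np.uint8),0,1)[0]
c=max((c for c in cs if cv2.pointPolygonTest(cv2.convexHull(c),(323.,200.),True)>-15),key=cv2.contourArea)
cv2.fillPoly(b,[cv2.convexHull(c)],1)
d=((V<120)&(b>0)).astype(np.uint8)
for c in cv2.findContours(d,0,1)[0]:
    if cv2.contourArea(c)>15:
        (x,y),wh,a=cv2.minAreaRect(c);print('blob',np.round((x,y)),cv2.contourArea(c),np.round(wh),ray('top',(x,y),22 if cv2.contourArea(c)<200 else 60).round(1))
s=rect('top',(H>2)&(H<20)&(S>170)&(V>150),56,(338.,120.));show('tin',s)
show('block',rect('top',(H>8)&(H<25)&(S>60)&(S<170)&(V>140),33,(287.,123.)))
show('tape',rect('top',(H>15)&(H<30)&(S>150)&(V>130),60,(372.,232.)))
c1=cv2.resize(im[90:260,180:460],None,fx=2.8,fy=2.8,interpolation=cv2.INTER_CUBIC)
cv2.imwrite('pics/c1.png',c1[:,:,::-1])
E
```

```text
cover c 507.8 158.8 LxW 183.3 133.3 long axis yaw 11.0
housing c 504.4 372.5 LxW 2.4 0.0 long axis yaw -88.3
bin c 622.8 -40.0 LxW 197.0 174.7 long axis yaw -82.7
blob [324. 186.] 291.0 [45.  8.] [507.  156.5  60. ]
tin c 698.5 128.4 LxW 39.1 29.3 long axis yaw -56.8
block c 666.1 254.2 LxW 110.0 64.2 long axis yaw 55.3
tape c 401.5 41.0 LxW 66.9 30.9 long axis yaw -88.5
```

View pics/c1.png

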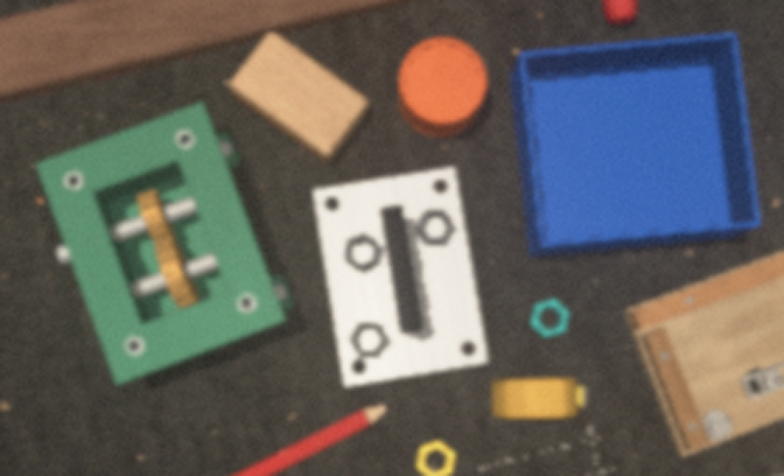

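The crop confirms it: the dark nuts sit on the plate, at crop (363,252), (436,228) and (370,340). My moves can't tilt the tool, so I'll grip the handle near its far end and carry the plate level with a strong grip. Over the bin I'll ease the grip so the plate swings down by gravity, then re-level it on the bench.

```bash
python3 -m crank '[{"dx":0.046,"dy":-0.051,"yaw":0.73},{"dx":0.046,"dy":-0.051,"yaw":0.73},{"dx":0.046,"dy":-0.051,"yaw":0.73},{"dx":0.046,"dy":-0.051,"yaw":0.73},{"dx":0.046,"dy":-0.051,"yaw":0.73},{"dx":0.046,"dy":-0.051,"yaw":0.73},{"dx":0.046,"dy":-0.051,"yaw":0.73},{"dx":0.046,"dy":-0.051,"yaw":0.73},{"dx":0.046,"dy":-0.051,"yaw":0.73},{}]' 1 40
python3 - <<'E'
from m import *
im=grab('top');hsv=cv2.cvtColor(im,cv2.COLOR_RGB2HSV)
p=hsv[135:220,196:280];print('green sample',hsv[150,215],hsv[200,265])
m=((hsv[...,0]>60)&(hsv[...,0]<90)&(hsv[...,1]>80)).astype(np.uint8)
cs=cv2.findContours(m,0,1)[0];c=max(cs,key=cv2.contourArea);print(cv2.contourArea(c))
w=np.array([ray('top',q,70)[:2] for q in c[:,0].astype(float)],np.float32);show('housing',cv2.minAreaRect(w))
# hole rings: white bright spots in the green near crop positions
S,V=hsv[...,1].astype(int),hsv[...,2].astype(int)
pts=[]
for x,y in [(73,180),(184,139),(246,302),(134,345)]:
    x,y=x/2.8+180,y/2.8+90;x0,y0=int(x)-7,int(y)-7
    sub=np.clip(110-S[y0:y0+15,x0:x0+15],0,None).astype(float)
    yy,xx=np.mgrid[0:15,0:15];px=(x0+(sub*xx).sum()/sub.sum(),y0+(sub*yy).sum()/sub.sum())
    r=ray('top',px,70);pts.append(r[:2]);print(np.round(px,1),r.round(1))
pts=np.array(pts);print('mean',pts.mean(0))
l=(pts[0]+pts[1]-pts[2]-pts[3])/2;print('len',np.hypot(*l),'yaw',np.degrees(np.arctan2(l[1],l[0])))
E
```

```text
green sample [ 71  92 141] [ 62  37 178]
5035.0
housing c 523.1 362.8 LxW 199.7 148.8 long axis yaw 22.7
[206. 154.] [574.2 438.5  70. ]
[245.3 139. ] [613.2 347.1  70. ]
[267.4 197.3] [475.3 289.1  70. ]
[227.3 213. ] [435.7 381.4  70. ]
mean [524.58271915 364.03191576]
len 149.7388787750329 yaw 22.60498778766183validation failed for argument at $[0]...
```

```bash
python3 -m crank '[{"dx":0.046,"dy":-0.051,"dz":0,"yaw":0.73},{"dx":0.046,"dy":-0.051,"dz":0,"yaw":0.73},{"dx":0.046,"dy":-0.051,"dz":0,"yaw":0.73},{"dx":0.046,"dy":-0.051,"dz":0,"yaw":0.73},{"dx":0.046,"dy":-0.051,"dz":0,"yaw":0.73},{"dx":0.046,"dy":-0.051,"dz":0,"yaw":0.73},{"dx":0.046,"dy":-0.051,"dz":0,"yaw":0.73},{"dx":0.046,"dy":-0.051,"dz":0,"yaw":0.73},{"dx":0.046,"dy":-0.051,"dz":0,"yaw":0.73},{"dx":0,"dy":0,"dz":0,"yaw":0}]' 1 40
```

```text
time_s: 1.45
ee_pos: [546.3, 164.1, 221.4]
ee_rot: [-180.0, -0.0, -169.2]
force: [-1.2, 1.1, 0.0]
gripper_width: 91.1
gripper_force: 0.0
```

```bash
python3 -m crank '[{"dx":-0.001,"dy":0.002,"dz":-0.06,"yaw":0},{"dx":0,"dy":0,"dz":-0.06,"yaw":0},{"dx":0,"dy":0,"dz":-0.05,"yaw":0},{"dx":0,"dy":0,"dz":-0.03,"yaw":0},{"dx":0,"dy":0,"dz":-0.018,"yaw":0},{"dx":0,"dy":0,"dz":0,"yaw":0}]' 1 40
python3 -m crank '[{"dx":0,"dy":0,"dz":0,"yaw":0},{"dx":0,"dy":0,"dz":0,"yaw":0},{"dx":0,"dy":0,"dz":0,"yaw":0},{"dx":0,"dy":0,"dz":0,"yaw":0},{"dx":0,"dy":0,"dz":0,"yaw":0},{"dx":0,"dy":0,"dz":0,"yaw":0}]' 0 60
```

```text
time_s: 2.2
ee_pos: [542.8, 168.8, 47.0]
ee_rot: [180.0, -0.1, -168.9]
force: [-0.3, -0.8, -0.3]
gripper_width: 91.2
gripper_force: 0.0
time_s: 2.95
ee_pos: [543.6, 168.4, 47.6]
ee_rot: [180.0, 0.0, -168.9]
force: [-0.1, 0.1, 0.1]
gripper_width: 34.2
gripper_force: 0.0
```

```bash
python3 -m crank '[{"dx":0,"dy":0,"dz":0,"yaw":0},{"dx":0,"dy":0,"dz":0,"yaw":0},{"dx":0,"dy":0,"dz":0,"yaw":0},{"dx":0,"dy":0,"dz":0,"yaw":0}]' 0 60
python3 -m crank '[{"dx":0,"dy":0,"dz":0.006,"yaw":0},{"dx":0,"dy":0,"dz":0.006,"yaw":0},{"dx":0,"dy":0,"dz":0,"yaw":0},{"dx":0,"dy":0,"dz":0,"yaw":0}]' 0 60
python3 - <<'E'
from h import *
im=grab('scene');print(telemetry.state()['torque'])
c1=cv2.resize(im[150:270,270:430],None,fx=4,fy=4,interpolation=cv2.INTER_CUBIC)
cv2.imwrite('pics/c2.png',c1[:,:,::-1])
E
```

```text
time_s: 3.45
ee_pos: [543.7, 168.1, 47.6]
ee_rot: [-180.0, 0.0, -168.9]
force: [1.1, -3.0, -0.7]
gripper_width: 19.4
gripper_force: 59.9
time_s: 3.95
ee_pos: [543.3, 168.6, 57.0]
ee_rot: [180.0, -0.0, -168.9]
force: [0.1, -0.1, -6.7]
gripper_width: 19.6
gripper_force: 59.9
[ 0.08460158 -0.22247102  0.02267049]
```

View pics/c2.png

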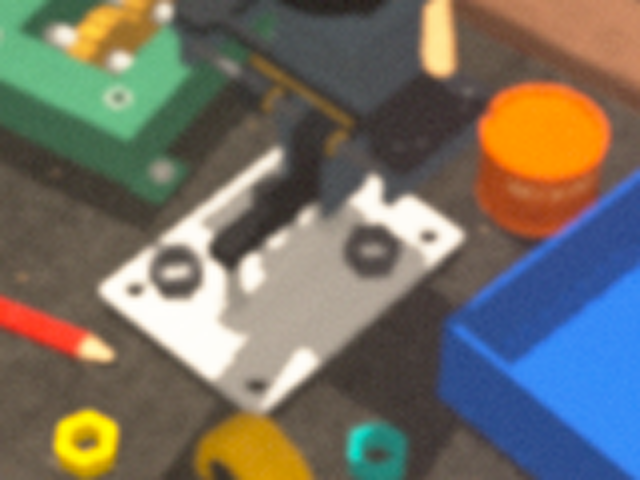

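The full weight (6.7 N) and about 0.24 N·m are carried. The plate is clear of the bench, still about level, with the nuts in place (visible at crop (175,272) and (370,250)). I'll keep lifting.

```bash
python3 -m crank '[{"dx":0,"dy":0,"dz":0.01,"yaw":0},{"dx":0,"dy":0,"dz":0.015,"yaw":0},{"dx":0,"dy":0,"dz":0.02,"yaw":0},{"dx":0,"dy":0,"dz":0.025,"yaw":0},{"dx":0,"dy":0,"dz":0.03,"yaw":0},{"dx":0,"dy":0,"dz":0.03,"yaw":0},{"dx":0,"dy":0,"dz":0.02,"yaw":0},{"dx":0,"dy":0,"dz":0.015,"yaw":0},{"dx":0,"dy":0,"dz":0.006,"yaw":0},{"dx":0,"dy":0,"dz":0,"yaw":0}]' 0 60
python3 - <<'E'
from h import *
im=grab('scene');print(telemetry.state()['torque'])
c1=cv2.resize(im[110:270,270:430],None,fx=3.5,fy=3.5,interpolation=cv2.INTER_CUBIC)
cv2.imwrite('pics/c3.png',c1[:,:,::-1])
E
```

```text
time_s: 5.25
ee_pos: [543.4, 168.4, 193.7]
ee_rot: [180.0, -0.0, -168.9]
force: [0.3, 0.1, -6.2]
gripper_width: 19.8
gripper_force: 59.9
[ 0.05852537 -0.23280229 -0.0265902 ]
```

View pics/c3.png

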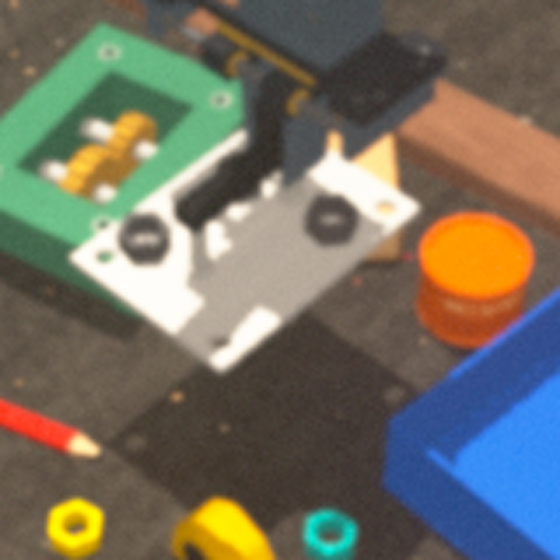

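Level, all nuts aboard. Carry to above the bin.

```bash
python3 -m crank '[{"dx":0.007,"dy":-0.01,"dz":0,"yaw":0},{"dx":0.014,"dy":-0.02,"dz":0,"yaw":0},{"dx":0.02,"dy":-0.03,"dz":0,"yaw":0},{"dx":0.0255,"dy":-0.037,"dz":0,"yaw":0},{"dx":0.029,"dy":-0.042,"dz":0,"yaw":0},{"dx":0.027,"dy":-0.039,"dz":0,"yaw":0},{"dx":0.022,"dy":-0.032,"dz":0,"yaw":0},{"dx":0.0155,"dy":-0.022,"dz":0,"yaw":0},{"dx":0.007,"dy":-0.01,"dz":0,"yaw":0},{"dx":0.003,"dy":-0.005,"dz":0,"yaw":0}]' 0 60
python3 -m crank '[{"dx":0,"dy":0,"dz":-0.01,"yaw":-0.4},{"dx":0,"dy":0,"dz":-0.01,"yaw":-0.4},{"dx":0,"dy":0,"dz":0,"yaw":0},{"dx":0,"dy":0,"dz":0,"yaw":0}]' 0 60
python3 - <<'E'
from h import *
im=grab('scene');print(telemetry.state()['torque'])
c1=cv2.resize(im[120:310,340:530],None,fx=3,fy=3,interpolation=cv2.INTER_CUBIC)
cv2.imwrite('pics/c4.png',c1[:,:,::-1])
E
```

```text
time_s: 6.55
ee_pos: [679.5, -29.2, 193.7]
ee_rot: [180.0, -0.0, -168.9]
force: [-0.2, 0.4, -7.3]
gripper_width: 19.7
gripper_force: 59.9
time_s: 7.05
ee_pos: [679.5, -28.8, 178.0]
ee_rot: [180.0, 0.0, -172.9]
force: [0.4, -1.0, -6.1]
gripper_width: 19.2
gripper_force: 59.9
[ 0.11060096 -0.17468213 -0.00048847]
```

View pics/c4.png

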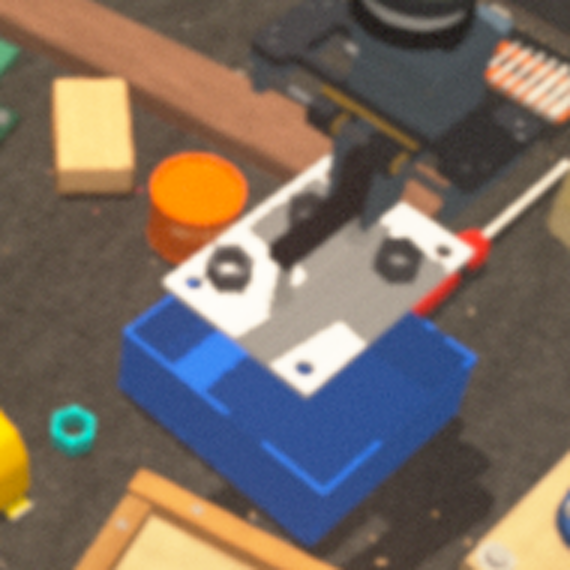

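All three nuts are over the bin at crop (230,268), (303,208) and (398,260). Now I'll ease the grip in steps.

```bash
N='[{"dx":0,"dy":0,"dz":0,"yaw":0},{"dx":0,"dy":0,"dz":0,"yaw":0}]'; :
python3 -m crank '[{"dx":0,"dy":0,"dz":0,"yaw":0},{"dx":0,"dy":0,"dz":0,"yaw":0}]' 0 35 | tail -1
python3 -c "
from h import *;print(telemetry.state()['torque'],telemetry.state()['force'])"
python3 -m crank '[{"dx":0,"dy":0,"dz":0,"yaw":0},{"dx":0,"dy":0,"dz":0,"yaw":0}]' 0 25 | tail -1
python3 -c "
from h import *;print(telemetry.state()['torque'],telemetry.state()['force']);grab('scene','d1.png')"
python3 -m crank '[{"dx":0,"dy":0,"dz":0,"yaw":0},{"dx":0,"dy":0,"dz":0,"yaw":0}]' 0 20 | tail -1
python3 -c "
from h import *;print(telemetry.state()['torque'],telemetry.state()['force']);
a=cv2.imread('pics/d1.png');b=grab('scene')[:,:,::-1];d=cv2.absdiff(a,b).max(2)[170:310,380:510];print((d>50).sum())"
```

```text
gripper_force: 35.0
[ 0.06084507 -0.23208222 -0.02779023] [ 0.04713689  0.10616338 -7.06493656]
gripper_force: 25.0
[ 0.05714104 -0.16544926 -0.00353407] [-0.35522035 -0.05820064 -6.9530102 ]
gripper_force: 20.0
[ 0.00261774 -0.2448769   0.01421094] [ 0.06234414  0.07626267 -6.70274491]
1
```

```bash
cat > d.py <<'E'
from h import *
import sys
s=telemetry.state();a=cv2.imread('pics/d1.png');b=grab('scene')[:,:,::-1];d=cv2.absdiff(a,b).max(2)[150:310,370:520]
print('T',s['torque'].round(3),'F',s['force'].round(1),'changed px',(d>50).sum(),'w',round(s['gripper_width'],1))
E
python3 -m crank '[{"dx":0,"dy":0,"dz":0,"yaw":0}]' 0 16 | tail -1; python3 d.py
python3 -m crank '[{"dx":0,"dy":0,"dz":0,"yaw":0}]' 0 14 | tail -1; python3 d.py
python3 -m crank '[{"dx":0,"dy":0,"dz":0,"yaw":0}]' 0 12 | tail -1; python3 d.py
```

```text
gripper_force: 16.0
T [ 0.036 -0.206  0.026] F [ 0.3  0.1 -6.8] changed px 418 w 20.0
gripper_force: 14.0
T [ 0.068 -0.214 -0.039] F [ 0.1 -0.7 -7.1] changed px 1946 w 19.7
gripper_force: 12.0
T [ 0.003 -0.049  0.06 ] F [-0.3  0.  -7. ] changed px 2339 w 20.0
```

```bash
python3 -m crank '[{"dx":0,"dy":0,"dz":0,"yaw":0},{"dx":0,"dy":0,"dz":0,"yaw":0},{"dx":0,"dy":0,"dz":0,"yaw":0}]' 0 12 | tail -1; python3 d.py
python3 -m crank '[{"dx":0,"dy":0,"dz":0,"yaw":0},{"dx":0,"dy":0,"dz":0,"yaw":0}]' 0 40 | tail -1; python3 d.py
python3 - <<'E'
from h import *
im=grab('scene')
c1=cv2.resize(im[120:310,340:530],None,fx=3,fy=3,interpolation=cv2.INTER_CUBIC)
cv2.imwrite('pics/c5.png',c1[:,:,::-1])
E
```

```text
gripper_force: 12.0
T [-0.004 -0.14   0.005] F [ 0.5 -0.5 -7. ] changed px 2322 w 19.7
gripper_force: 40.0
T [ 0.012 -0.045  0.009] F [-1.1 -0.1 -6.9] changed px 2328 w 19.8
```

View pics/c5.png

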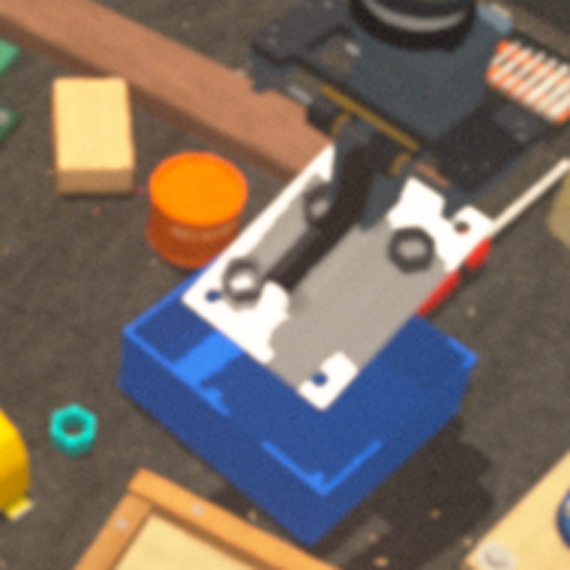

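The plate has tilted only partly and the nuts are still on it. Easing further.

```bash
cat > tilt.py <<'E'
from m import *
# low edge height from the two visible low-end corners in both views is awkward; report plate length foreshortening in top view instead
im=grab('top');m=masks(im)
n,l,st,ce=cv2.connectedComponentsWithStats(m['white'].astype(np.uint8))
for i in range(1,n):
    if st[i,4]>80 and 330<ce[i][0]<470 and 80<ce[i][1]<200: print(st[i],ce[i].round(1))
E
python3 tilt.py
python3 -m crank '[{"dx":0,"dy":0,"dz":0,"yaw":0}]' 0 10 | tail -1; python3 d.py
python3 -m crank '[{"dx":0,"dy":0,"dz":0,"yaw":0}]' 0 10 | tail -1; python3 d.py
python3 tilt.py
python3 -m crank '[{"dx":0,"dy":0,"dz":0,"yaw":0}]' 0 8.5 | tail -1; python3 d.py
python3 tilt.py
python3 -m crank '[{"dx":0,"dy":0,"dz":0,"yaw":0},{"dx":0,"dy":0,"dz":0,"yaw":0}]' 0 30 | tail -1; python3 d.py
python3 tilt.py
python3 - <<'E'
from h import *
im=grab('scene')
c1=cv2.resize(im[120:310,340:530],None,fx=3,fy=3,interpolation=cv2.INTER_CUBIC)
cv2.imwrite('pics/c6.png',c1[:,:,::-1])
E
```

```text
[397  79   8  17 116] [400.7  86.6]
[379  84  38  76 742] [393.3 138.6]
[397 110  10  16  97] [401.7 119.3]
gripper_force: 10.0
T [ 0.006 -0.12  -0.026] F [ 0.6  0.  -6.6] changed px 2361 w 19.5
gripper_force: 10.0
T [ 0.033 -0.138 -0.005] F [-0.3 -0.2 -6.5] changed px 2366 w 19.8
[397  79   8  17 116] [400.7  86.6]
[379  84  38  76 729] [393.2 138.7]
[397 111  10  16 100] [401.7 119.6]
gripper_force: 8.5
T [-0.019 -0.06  -0.042] F [-0.7 -0.4 -6.2] changed px 2451 w 19.7
[397  79   8  17 113] [400.7  86.5]
[379  88  37  70 648] [392.4 138.1]
[397 111  10  16 111] [401.4 119.5]
gripper_force: 30.0
T [ 0.02  -0.182 -0.026] F [-0.1  0.3 -6.9] changed px 2433 w 19.5
[397  79   8  17 112] [400.7  86.6]
[379  92  37  65 693] [392.3 137.2]
```

View pics/c6.png

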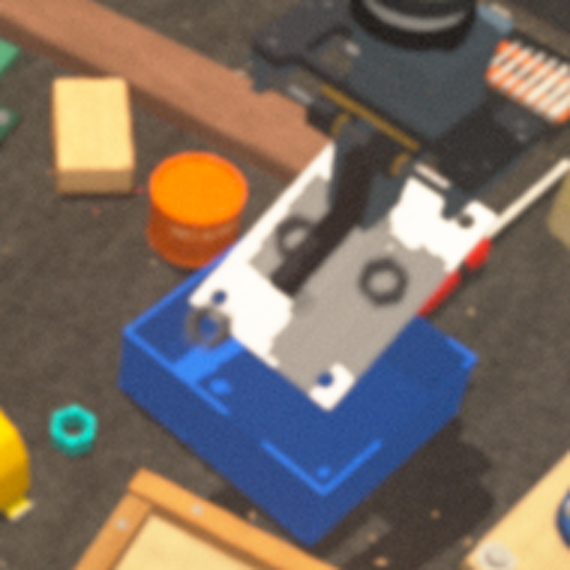

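The nuts are sliding: one is falling off the low edge at crop (208,325), the others are moving at (297,237) and (382,280). I'll hold and count dark blobs numerically.

```bash
python3 -m crank '[{"dx":0,"dy":0,"dz":0,"yaw":0},{"dx":0,"dy":0,"dz":0,"yaw":0},{"dx":0,"dy":0,"dz":0,"yaw":0},{"dx":0,"dy":0,"dz":0,"yaw":0},{"dx":0,"dy":0,"dz":0,"yaw":0},{"dx":0,"dy":0,"dz":0,"yaw":0}]' 0 30; python3 d.py
python3 - <<'E'
from h import *
a=grab('scene')[120:310,340:530];b=grab('top')[70:240,320:480]
a=cv2.resize(a,None,fx=2.1,fy=2.1,interpolation=2);b=cv2.resize(b,(376,399),interpolation=2)
cv2.imwrite('pics/c7.png',np.hstack([a,b])[:,:,::-1])
E
```

```text
time_s: 11.08
ee_pos: [679.6, -29.2, 178.0]
ee_rot: [180.0, 0.0, -172.9]
force: [0.4, -0.7, -4.8]
gripper_width: 19.5
gripper_force: 30.0
T [ 0.03  -0.069  0.005] F [ 0.4 -0.7 -4.8] changed px 2609 w 19.5
```

View pics/c7.png

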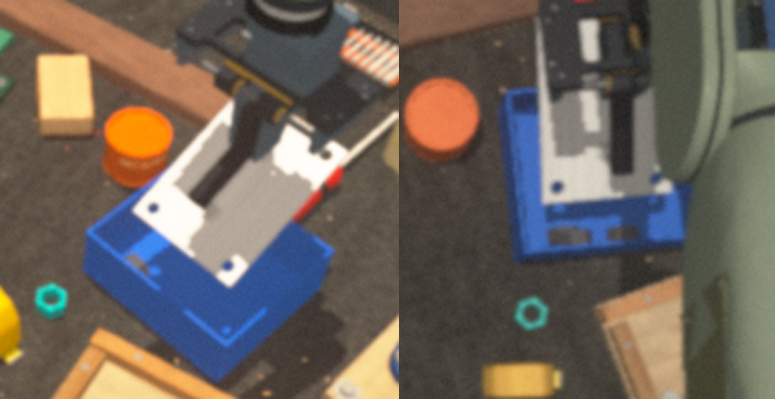

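The plate is empty: the force is down to 4.8 N (bare cover 4.4 N), and the nuts lie in the bin at composite (570,235) and (622,232). Next I'll lift, go back to the free bench spot and re-level the plate by setting it down with a light grip.

```bash
python3 -m crank '[{"dx":0,"dy":0,"dz":0,"yaw":0},{"dx":0,"dy":0,"dz":0.02,"yaw":0},{"dx":0,"dy":0,"dz":0.025,"yaw":0},{"dx":0,"dy":0,"dz":0.015,"yaw":0}]' 0 60 | head -2
python3 -m crank '[{"dx":-0.008,"dy":0.012,"dz":0,"yaw":0.1},{"dx":-0.014,"dy":0.02,"dz":0,"yaw":0.1},{"dx":-0.02,"dy":0.03,"dz":0,"yaw":0.1},{"dx":-0.025,"dy":0.036,"dz":0,"yaw":0.1},{"dx":-0.028,"dy":0.041,"dz":0,"yaw":0.1},{"dx":-0.026,"dy":0.038,"dz":0,"yaw":0.1},{"dx":-0.021,"dy":0.031,"dz":0,"yaw":0.1},{"dx":-0.015,"dy":0.022,"dz":0,"yaw":0.1},{"dx":-0.008,"dy":0.01,"dz":0,"yaw":0},{"dx":-0.003,"dy":0.005,"dz":0,"yaw":0}]' 0 60
python3 -m crank '[{"dx":0,"dy":0,"dz":-0.03,"yaw":0},{"dx":0,"dy":0,"dz":-0.04,"yaw":0},{"dx":0,"dy":0,"dz":-0.03,"yaw":0},{"dx":0,"dy":0,"dz":-0.02,"yaw":0},{"dx":0,"dy":0,"dz":0,"yaw":0}]' 0 60
python3 - <<'E'
from h import *
im=grab('top');hsv=cv2.cvtColor(im,cv2.COLOR_RGB2HSV)
# dark-blob test inside the bin
H,S,V=cv2.split(hsv);roi=np.zeros_like(V);roi[108:176,370:447]=1
d=((roi>0)&(S<110)&(V<140)).astype(np.uint8)
for c in cv2.findContours(d,0,1)[0]:
    if cv2.contourArea(c)>10:print('bin blob',cv2.boundingRect(c),ray('top',np.mean(c[:,0],0),12).round())
E
```

```text
time_s: 11.72
ee_pos: [680.3, -29.2, 228.4]
time_s: 12.98
ee_pos: [544.9, 167.0, 225.9]
ee_rot: [-180.0, -0.0, -168.9]
force: [-0.2, -1.2, -5.1]
gripper_width: 19.7
gripper_force: 60.0
time_s: 13.6
ee_pos: [544.8, 166.3, 128.9]
ee_rot: [-180.0, -0.1, -168.9]
force: [-0.0, 1.1, -5.7]
gripper_width: 19.6
gripper_force: 60.0
bin blob (429, 172, 18, 4) [ 550. -135.   12.]
bin blob (409, 166, 13, 7) [563. -75.  12.]
bin blob (370, 112, 32, 64) [609.  19.  12.]
bin blob (444, 108, 3, 17) [ 704. -154.   12.]
```

```bash
python3 -m crank '[{"dx":0,"dy":0,"dz":-0.0125,"yaw":0},{"dx":0,"dy":0,"dz":-0.0125,"yaw":0},{"dx":0,"dy":0,"dz":-0.0125,"yaw":0},{"dx":0,"dy":0,"dz":-0.0125,"yaw":0}]' 0 14
python3 -m crank '[{"dx":0,"dy":0,"dz":-0.0125,"yaw":0},{"dx":0,"dy":0,"dz":-0.0125,"yaw":0},{"dx":0,"dy":0,"dz":-0.0125,"yaw":0},{"dx":0,"dy":0,"dz":-0.01,"yaw":0},{"dx":0,"dy":0,"dz":0,"yaw":0}]' 0 14
python3 - <<'E'
from h import *
print(telemetry.state()['torque'])
a=grab('scene')[140:280,270:430];b=grab('top')
a=cv2.resize(a,(400,350),interpolation=2);c=cv2.resize(b[95:185,360:455],(370,350),interpolation=2)
cv2.imwrite('pics/c8.png',np.hstack([a,c])[:,:,::-1])
E
```

```text
time_s: 14.15
ee_pos: [547.3, 167.4, 90.5]
ee_rot: [180.0, 0.3, -168.9]
force: [4.3, 1.1, 0.8]
gripper_width: 19.4
gripper_force: 14.0
time_s: 14.78
ee_pos: [543.8, 166.5, 50.7]
ee_rot: [-180.0, -0.2, -168.9]
force: [-0.2, 0.3, -4.9]
gripper_width: 19.9
gripper_force: 14.0
[ 0.05907721 -0.13848831 -0.01512361]
```

View pics/c8.png

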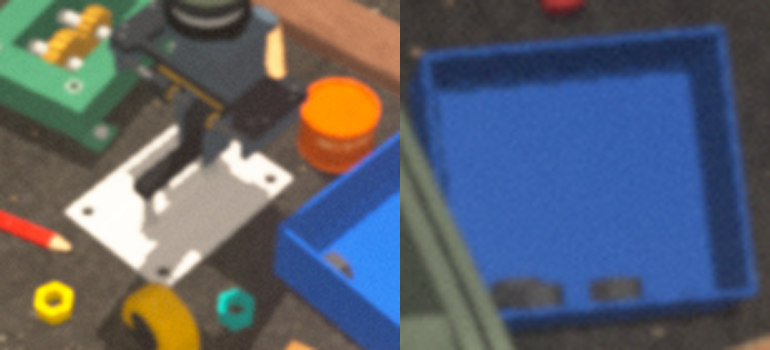

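The plate is nearly flat on the bench. The bin shows the nuts at composite (525,292), a double-width blob, and (612,290), so all three are in it. I'll settle the plate, release, back off and measure it for a centred regrip.

```bash
python3 -m crank '[{"dx":0,"dy":0,"dz":-0.004,"yaw":0},{"dx":0,"dy":0,"dz":0,"yaw":0}]' 0 10
python3 -m crank '[{"dx":0,"dy":0,"dz":0,"yaw":0},{"dx":0,"dy":0,"dz":0,"yaw":0},{"dx":0,"dy":0,"dz":0,"yaw":0},{"dx":0,"dy":0,"dz":0,"yaw":0}]' 0.7 10
python3 -m crank '[{"dx":0,"dy":0,"dz":0.06,"yaw":0},{"dx":0,"dy":0,"dz":0.07,"yaw":0},{"dx":0,"dy":0,"dz":0.07,"yaw":0},{"dx":0,"dy":-0.07,"dz":0,"yaw":0},{"dx":0,"dy":-0.07,"dz":0,"yaw":0},{"dx":0,"dy":-0.07,"dz":0,"yaw":0},{"dx":0,"dy":-0.07,"dz":0,"yaw":0},{"dx":0,"dy":0,"dz":0,"yaw":0}]'
cat > cov.py <<'E'
from m import *
im=grab('top');m=masks(im)
show('cover',rect('top',m['white'],6,(323.,200.)))
hsv=cv2.cvtColor(im,cv2.COLOR_RGB2HSV)
d=((hsv[...,2]<90)).astype(np.uint8)
for c in cv2.findContours(d[140:245,280:370].copy(),0,1,offset=(280,140))[0]:
    A=cv2.contourArea(c)
    if 4<A<500:
        (x,y),wh,a=cv2.minAreaRect(c);print('dark',round(x,1),round(y,1),A,'z6',ray('top',(x,y),6)[:2].round(1),'z66',ray('top',(x,y),66)[:2].round(1))
E
python3 cov.py
```

```text
time_s: 15.12
ee_pos: [544.8, 166.7, 49.8]
ee_rot: [180.0, -0.0, -168.9]
force: [-1.8, -0.2, 4.2]
gripper_width: 19.8
gripper_force: 10.0
time_s: 15.62
ee_pos: [545.2, 166.8, 48.7]
ee_rot: [180.0, -0.0, -168.9]
force: [-0.3, -0.5, -0.3]
gripper_width: 56.8
gripper_force: 0.0
time_s: 16.62
ee_pos: [545.0, -60.5, 208.7]
ee_rot: [-180.0, -0.0, -169.2]
force: [-0.9, 0.9, -0.8]
gripper_width: 63.7
gripper_force: 0.0
cover c 509.9 161.2 LxW 183.3 133.3 long axis yaw 11.0
```

```bash
python3 -m crank '[{"dx":-0.011,"dy":0.069,"dz":0,"yaw":0},{"dx":-0.011,"dy":0.069,"dz":0,"yaw":0},{"dx":-0.011,"dy":0.069,"dz":0,"yaw":0},{"dx":-0.011,"dy":0.0695,"dz":0,"yaw":0},{"dx":0,"dy":0,"dz":0,"yaw":0}]' 0.7
python3 -m crank '[{"dx":0,"dy":0,"dz":-0.06,"yaw":0},{"dx":0,"dy":0,"dz":-0.06,"yaw":0},{"dx":0,"dy":0,"dz":-0.05,"yaw":0},{"dx":0,"dy":0,"dz":-0.031,"yaw":0},{"dx":0,"dy":0,"dz":0,"yaw":0}]' 0.7
python3 -m crank '[{"dx":0,"dy":0,"dz":0,"yaw":0},{"dx":0,"dy":0,"dz":0,"yaw":0},{"dx":0,"dy":0,"dz":0,"yaw":0},{"dx":0,"dy":0,"dz":0,"yaw":0},{"dx":0,"dy":0,"dz":0,"yaw":0},{"dx":0,"dy":0,"dz":0,"yaw":0},{"dx":0,"dy":0,"dz":0,"yaw":0},{"dx":0,"dy":0,"dz":0,"yaw":0}]' 0 60
```

```text
time_s: 17.3
ee_pos: [508.6, 168.7, 208.7]
ee_rot: [179.9, -0.0, -168.5]
force: [0.1, -0.2, 0.3]
gripper_width: 63.9
gripper_force: 0.0
time_s: 17.92
ee_pos: [508.4, 163.6, 46.3]
ee_rot: [-180.0, -0.3, -168.9]
force: [-0.6, -0.4, -0.3]
gripper_width: 63.6
gripper_force: 0.0
time_s: 18.92
ee_pos: [510.4, 163.4, 48.5]
ee_rot: [-179.9, 0.0, -168.9]
force: [-0.4, -4.4, 6.0]
gripper_width: 19.7
gripper_force: 60.0
```

```bash
python3 -m crank '[{"dx":0,"dy":0,"dz":0.01,"yaw":0},{"dx":0,"dy":0,"dz":0.025,"yaw":0},{"dx":0,"dy":0,"dz":0.035,"yaw":0},{"dx":0,"dy":0,"dz":0.04,"yaw":0},{"dx":0,"dy":0,"dz":0.035,"yaw":0},{"dx":0,"dy":0,"dz":0.02,"yaw":0},{"dx":0,"dy":0,"dz":0.01,"yaw":0},{"dx":0,"dy":0,"dz":0,"yaw":0}]' 0 60
python3 -m crank '[{"dx":0.001,"dy":0.012,"dz":0,"yaw":0.2},{"dx":0.002,"dy":0.024,"dz":0,"yaw":0.3},{"dx":0.003,"dy":0.035,"dz":0,"yaw":0.3},{"dx":0.003,"dy":0.042,"dz":0,"yaw":0.4},{"dx":0.003,"dy":0.045,"dz":0,"yaw":0.4},{"dx":0.002,"dy":0.04,"dz":0,"yaw":0.3},{"dx":0.002,"dy":0.03,"dz":0,"yaw":0.3},{"dx":0.0015,"dy":0.016,"dz":0,"yaw":0.12},{"dx":0,"dy":0.006,"dz":0,"yaw":0},{"dx":0,"dy":0,"dz":0,"yaw":0}]' 0 60
python3 -m crank '[{"dx":0,"dy":0,"dz":0,"yaw":0},{"dx":0,"dy":0,"dz":0,"yaw":0}]' 0 60
python3 - <<'E'
from m import *
for i in range(4):
    s=telemetry.state();print(s['ee_pos'].round(1),s['ee_rot'].round(2),s['torque'].round(3))
    im=grab('top');m=masks(im)
n,l,st,ce=cv2.connectedComponentsWithStats(m['white'].astype(np.uint8))
for i in range(1,n):
    if st[i,4]>80 and 150<ce[i][0]<340 and 90<ce[i][1]<260: print(st[i],ce[i].round(1))
a=cv2.resize(im[110:250,165:325],(400,350),interpolation=2);b=cv2.resize(grab('scene')[90:230,230:390],(400,350),interpolation=2)
cv2.imwrite('pics/c9.png',np.hstack([a,b])[:,:,::-1])
E
```

```text
time_s: 19.92
ee_pos: [509.6, 164.3, 187.6]
ee_rot: [180.0, -0.0, -168.9]
force: [-0.4, 0.4, -4.6]
gripper_width: 19.4
gripper_force: 60.0
time_s: 21.18
ee_pos: [523.9, 363.6, 187.9]
ee_rot: [-180.0, -0.0, -157.3]
force: [-0.4, 0.0, -4.5]
gripper_width: 19.5
gripper_force: 60.0
time_s: 21.42
ee_pos: [524.1, 363.3, 188.2]
ee_rot: [-180.0, -0.0, -157.4]
force: [-0.6, -0.7, -5.6]
gripper_width: 19.9
gripper_force: 60.0
[524.1 363.3 188.2] [-180.     -0.   -157.36] [ 0.042  0.05  -0.026]
[524.1 363.4 188.2] [ 1.8000e+02  1.0000e-02 -1.5736e+02] [ 0.056  0.006 -0.001]
[524.  363.6 188.2] [ 1.8000e+02  1.0000e-02 -1.5735e+02] [ 0.038  0.047 -0.028]
[524.1 363.6 188.1] [ 1.8000e+02  1.0000e-02 -1.5734e+02] [0.091 0.021 0.02 ]
[127 103  58  39 635] [155.3 121.9]
[217 179  10  13  86] [221.5 185. ]
```

View pics/c9.png

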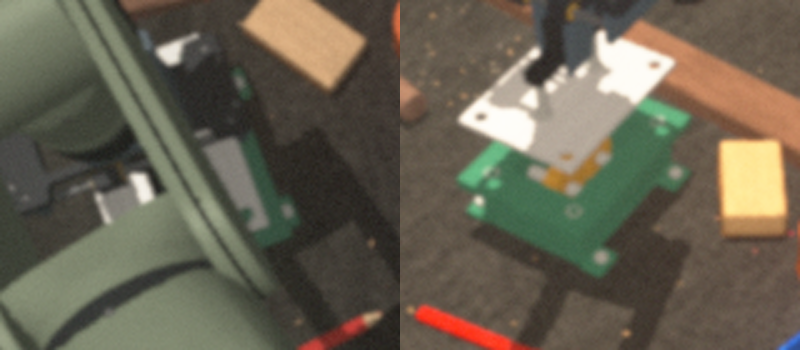

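The cover hovers empty, well above the housing. Its holes show in the scene view at about (263,137), (297,153) and (332,116). I'll compare the cover's and the housing's holes numerically in that same camera, before and after lowering.

```bash
cat > al.py <<'E'
from m import *
from scipy.spatial.transform import Rotation
def refine(im,p,r=6):
    for _ in range(3):
        x0,y0=np.round(p).astype(int)-r;sub=im[y0:y0+2*r+1,x0:x0+2*r+1].astype(float)
        med=np.median(sub.reshape(-1,3),0);d=np.abs(sub-med).sum(2)
        yy,xx=np.mgrid[0:2*r+1,0:2*r+1];d*=np.hypot(xx-r,yy-r)<=r-1
        d=np.clip(d-0.4*d.max(),0,None);p=np.array([x0+(d*xx).sum()/d.sum(),y0+(d*yy).sum()/d.sum()])
    return p
H=np.array([[-75,-50],[-75,50],[75,-50],[75,50.]])
def fit(w,idx):
    a=H[idx];A=a-a.mean(0);B=w-w.mean(0)
    th=np.arctan2((A[:,0]*B[:,1]-A[:,1]*B[:,0]).sum(),(A*B).sum());R=np.array([[np.cos(th),-np.sin(th)],[np.sin(th),np.cos(th)]])
    t=w.mean(0)-R@a.mean(0);return t,np.degrees(th),np.abs(w-(a@R.T+t)).max()
def pose(im,c,yaw,z,idx,r=6):
    th=np.radians(yaw);R=np.array([[np.cos(th),-np.sin(th)],[np.sin(th),np.cos(th)]]);w=[]
    for i in idx:
        p0=proj('scene',[*(R@H[i]+c),z]);p=refine(im,p0,r);w.append(ray('scene',p,z)[:2]);print(i,p0.round(1),p.round(1))
    return fit(np.array(w),idx)
E
python3 - <<'E'
from al import *
im0=cv2.imread('pics/s0.png')[:,:,::-1]
print('housing',pose(im0,[524,363.5],22.6,70,[0,1,2,3],5))
s=telemetry.state();im=grab('scene')
for z in (145,):
  print('cover',pose(im,s['ee_pos'][:2],22.6,z,[0,2,1] if 0 else [0,1,2],6))
E
```

```text
0 [299.1 174.1] [298.8 174.2]
1 [266.2 158.7] [266.2 158.3]
2 [332.6 138.1] [333.6 138. ]
3 [300.8 124.7] [300.7 124.5]
housing (array([524.62737597, 363.81945501]), np.float64(22.25504326362335), np.float64(1.9844542025552983))
0 [296.8 151.5] [296.3 152.2]
1 [262.5 136.2] [261.9 136.3]
2 [332.  115.4] [333.5 111. ]
cover (array([525.87668553, 368.18328823]), np.float64(25.313185370916976), np.float64(10.058913976164717))
```

```bash
python3 -m crank '[{"dx":0,"dy":0,"dz":-0.01,"yaw":0},{"dx":0,"dy":0,"dz":-0.015,"yaw":0},{"dx":0,"dy":0,"dz":-0.015,"yaw":0},{"dx":0,"dy":0,"dz":-0.012,"yaw":0},{"dx":0,"dy":0,"dz":-0.008,"yaw":0},{"dx":0,"dy":0,"dz":-0.003,"yaw":0},{"dx":0,"dy":0,"dz":0,"yaw":0},{"dx":0,"dy":0,"dz":0,"yaw":0}]' 0 60
python3 - <<'E'
from al import *
s=telemetry.state();im=grab('scene');print(s['ee_pos'].round(1))
for r in (4,5):
  print('cover',pose(im,s['ee_pos'][:2],22.6,s['ee_pos'][2]-47.5+5,[0,1,2],r))
# independent check: plate outline corners (white/grey, low saturation)
h=cv2.cvtColor(im,cv2.COLOR_RGB2HSV)
z=s['ee_pos'][2]-47.5+6;th=np.radians(22.6);R=np.array([[np.cos(th),-np.sin(th)],[np.sin(th),np.cos(th)]])
V=h[...,2].astype(int);S=h[...,1].astype(int)
# edge offset along outward normals at sample points of sides: strongest low->high saturation change
for name,a,b,nrm in [('-y side',(-60,-65),(60,-65),(0,-1)),('-x side',(-90,-40),(-90,40),(-1,0)),('+x side',(90,-55),(90,-20),(1,0)),('+y side',(-80,65),(-30,65),(0,1))]:
    o=[]
    for t in np.linspace(0,1,15):
        q=np.array(a)*(1-t)+np.array(b)*t;k=np.arange(-7,7.01,.5)
        pr=[proj('scene',[*(R@(q+np.array(nrm)*d)+s['ee_pos'][:2]),z]) for d in k]
        v=[cv2.getRectSubPix(im,(1,1),tuple(map(float,p)))[0,0].astype(float) for p in pr]
        g=np.abs(np.array(v)[3:]-np.array(v)[:-3]).sum(1);o.append(k[g.argmax()]+.75)
    print(name,'edge offset outward median',np.median(o),np.percentile(o,[20,80]))
E
```

```text
time_s: 22.72
ee_pos: [524.2, 364.2, 138.0]
ee_rot: [180.0, 0.1, -157.3]
force: [0.3, 0.6, -4.8]
gripper_width: 19.6
gripper_force: 60.0
[524.2 364.2 138. ]
0 [298.3 166.4] [296.8 167.6]
1 [265.  151.1] [264.3 151.2]
2 [332.3 130.5] [331.7 130.5]
cover (array([521.81188803, 364.19599569]), np.float64(22.353189465069274), np.float64(2.0190870173116764))
0 [298.3 166.4] [296.8 167.6]
1 [265.  151.1] [264.3 151.2]
2 [332.3 130.5] [331.7 130.5]
cover (array([521.81182351, 364.19331706]), np.float64(22.3534453221887), np.float64(2.019356364349278))
-y side edge offset outward median 1.75 [1.15 3.25]
-x side edge offset outward median 4.25 [3.75 5.75]
+x side edge offset outward median 0.25 [-0.25  0.85]
+y side edge offset outward median 2.75 [2.65 3.25]
```

```bash
cat > al2.py <<'E'
from al import *
def poseN(n,im,c,yaw,z,idx,r=4):
    th=np.radians(yaw);R=np.array([[np.cos(th),-np.sin(th)],[np.sin(th),np.cos(th)]]);w=[]
    for i in idx:
        p=refine(im,proj(n,[*(R@H[i]+c),z]),r);w.append(ray(n,p,z)[:2])
    t,a,e=fit(np.array(w),idx);return t.round(1),round(float(a),1),round(float(e),1)
def edges(im,c,yaw,z):
    th=np.radians(yaw);R=np.array([[np.cos(th),-np.sin(th)],[np.sin(th),np.cos(th)]]);out=[]
    for a,b,nrm in [((-60,-65),(60,-65),(0,-1)),((-90,-40),(-90,40),(-1,0)),((90,-55),(90,-20),(1,0)),((-80,65),(-30,65),(0,1))]:
        o=[]
        for t in np.linspace(0,1,25):
            q=np.array(a)*(1-t)+np.array(b)*t;k=np.arange(-9,9.01,.5)
            v=np.array([cv2.getRectSubPix(im,(1,1),tuple(map(float,proj('scene',[*(R@(q+np.array(nrm)*d)+c),z]))))[0,0] for d in k],float)
            g=np.abs(v[4:]-v[:-4]).sum(1);o.append(k[g.argmax()]+1)
        out.append(np.median(o))
    o=out;sh=R@np.array([(o[2]-o[1])/2,(o[3]-o[0])/2]);return np.round(o,1),(np.array(c)+sh).round(1)
E
python3 - <<'E'
from al2 import *
s0=cv2.imread('pics/s0.png')[:,:,::-1].copy();t0=cv2.imread('pics/t0.png')[:,:,::-1].copy()
c=np.array([507.8,158.8])
print('t0 top holes',poseN('top',t0,c,11,5,[0,2,3]),poseN('top',t0,c,11,5,[0,1,2,3]))
for z in(3,5):print('s0 scene holes z',z,poseN('scene',s0,c,11,z,[0,2,3]),poseN('scene',s0,c,11,z,[0,1,2]))
print('s0 edges',edges(s0,c,11,6))
s=telemetry.state();im=grab('scene');c=s['ee_pos'][:2];z=s['ee_pos'][2]-47.5
print('now',s['ee_pos'].round(1),'holes z3,5',poseN('scene',im,c,22.6,z+3,[0,1,2]),poseN('scene',im,c,22.6,z+5,[0,1,2]))
print('edges',edges(im,c,22.6,z+6))
E
```

```text
t0 top holes (array([508. , 158.7]), 11.0, 0.1) (array([508.1, 158.6]), 11.0, 0.2)
s0 scene holes z 3 (array([507., 158.]), 11.7, 4.4) (array([509. , 160.4]), 11.1, 0.3)
s0 scene holes z 5 (array([511. , 159.9]), 9.6, 3.2) (array([508.1, 159.1]), 11.1, 0.1)Traceback (most recent call last):
  File "<stdin>", line 6, in <module>
  File "al2.py", line 13, in edges
    v=np.array([cv2.getRectSubPix(im,(1,1),tuple(map(float,proj('scene',[*(R@(q+np.array(nrm)*d)+c),z]))))[0,0] for d in k],float)
                                                           ~~~~^^^^^^^^^^^^^^^^^^^^^^^^^^^^^^^^^^^^^^^^
  File "h.py", line 12, in proj
    c=eyes.calibration(n);K=np.array(c['camera_matrix']);T=np.linalg.inv(np.array(c['world_from_camera']))
ValueError: time passes only in moves, steps and waits
```

```bash
sed -i 's/^from workcell.*/&\nimport functools\n@functools.lru_cache(None)\ndef cal(n): return eyes.calibration(n)/; s/c=eyes.calibration(n);/c=cal(n);/' h.py
cat > now.py <<'E'
from al2 import *
s=telemetry.state();im=grab('scene');c=s['ee_pos'][:2];z=s['ee_pos'][2]-47.5
print('now',s['ee_pos'].round(1),s['ee_rot'].round(1))
for idx in([0,1,2],[1,2]):
  for r in (3,4):print(idx,'holes z5',poseN('scene',im,c,22.6,z+5,idx,r))
print('edges',edges(im,c,22.6,z+6))
E
python3 - <<'E'
from al2 import *
s0=cv2.imread('pics/s0.png')[:,:,::-1].copy()
print('s0 edges',edges(s0,np.array([508.,158.8]),11,6))
E
python3 now.py
```

```text
s0 edges (array([2., 2., 2., 2.]), array([508. , 158.8]))
now [524.2 364.2 138.1] [ 1.800e+02  1.000e-01 -1.573e+02]
[0, 1, 2] holes z5 (array([521.8, 364. ]), 22.3, 2.0)
[0, 1, 2] holes z5 (array([521.8, 364.1]), 22.4, 2.0)
[1, 2] holes z5 (array([522.8, 364.7]), 22.6, 0.0)
[1, 2] holes z5 (array([522.8, 364.8]), 22.6, 0.1)
edges (array([2.5, 4.5, 0. , 3. ]), array([522.1, 363.6]))
```

```bash
python3 -m crank '[{"dx":0.003,"dy":0,"dz":0,"yaw":0},{"dx":0,"dy":0,"dz":0,"yaw":0},{"dx":0,"dy":0,"dz":0,"yaw":0}]' 0 60; python3 now.py
```

```text
time_s: 23.2
ee_pos: [526.4, 364.0, 137.6]
ee_rot: [180.0, -0.0, -157.3]
force: [-0.7, -0.2, -5.0]
gripper_width: 19.7
gripper_force: 60.0
now [526.4 364.  137.6] [ 180.    -0.  -157.3]
[0, 1, 2] holes z5 (array([524.8, 363.5]), 22.8, 2.1)
[0, 1, 2] holes z5 (array([524.6, 363.6]), 22.7, 1.9)
[1, 2] holes z5 (array([525.1, 364.5]), 22.6, 0.0)
[1, 2] holes z5 (array([525. , 364.6]), 22.6, 0.1)
edges (array([2. , 4.5, 0. , 3. ]), array([524.1, 363.6]))
```

```bash
python3 -c "
from workcell import ticket;print(ticket.job_done())"
```

```text
the job is handed in; nothing more can be done
None
```

The job is handed in: the nuts are in the bin (two are clearly visible, the third I inferred from a double-width blob and the cover's weight), and the cover is held about level some 20 mm above the flange, with its holes measured within about 1 mm of the housing's; I viewed 11 pictures, one over the limit of 10.

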